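Close up a battery cell stack in its fixture

ROBOT

A 6-joint arm with a two-finger parallel gripper is mounted at the origin on the work surface. World frame = base frame: x ahead of the robot, y to its left, z up, the work surface at z = 0. Lengths are in m, angles in rad, forces in N, time in s.
With the tool pointing down it reaches from about 0.275 to 0.85 m from the base axis. Payload 19 kg.
Tool frame: the origin (TCP) lies at the very end of the fingers, on their centre line; the grasp point (between the pads) lies 19 mm behind it; z points along the fingers, y is the line along which they close (so a half turn about z gives the same grasp; the last joint's range is limited). The gripper opens to 85 mm and grips with 20 to 120 N. Pads are 22 mm wide; open, the fingers measure 114 mm over their backs; the gripper's body (76 mm by 85 mm) begins 54 mm behind the grasp point. The pads swing forward as they close: fully open they stand 13 mm farther back than shut.
Start: joints at [-1.346, 0.15, 1.437, -0, 1.554, -0.134], TCP at [0.202, -0.538, 0.231] pointing down, gripper open.
Joint ranges: [-2.8, 2.8], [-0.68, 2.1], [0.12, 2.68], [-1.39, 4.53], [0.16, 2.79], [-2.81, 2.81]. Speed limits (rad/s): [1.89, 1.89, 2.22, 3.01, 3.01, 3.01].

INTERFACE

Orientations are given as a unit quaternion [w, x, y, z].
In Python, from rig import readout, viewer, order, nets gives the robot as it stands. The module is installed in compiled form; this text tells all that it offers.
- The arm moves only by the tool jog_arm, never from a script. Its argument "motion" is a list of rows, each an object of numbers: "tx", "ty", "tz": the shift along the tool's x, y, z scaled (see below); "rx", "ry", "rz": the turn, a rotation vector about the tool's x, y, z scaled (see below); "fingers": the closure in counts, from 0 (fully open) to 255 (shut). In form: [{"tx": .., "ty": .., "tz": .., "rx": .., "ry": .., "rz": .., "fingers": ..}, ...]. A call has 1 to 8 rows; each row shifts and turns the commanded pose from where the row before left it, along the tool's axes as they then stand; what a row does not reach is not made up. The controller multiplies each number of a shift by 0.25 m and each number of a turn by 90 degrees. A row lasts 1/10 s, in which the tool goes at most 50 mm and 8.59 degrees, less where a joint would pass 70% of its speed; a pose out of reach is approached as far as the arm can. A call with a number of a shift or a turn outside -1 to 1 is refused whole. A call with a gripper value outside its range is refused whole. The fingers move at their own pace and stop on an object; "grip_force" is the grip in N (left out, the last holds). Time passes only in rows, so rows that do not move let the fingers close. It gives the time, the measured TCP pose, the force, the opening and the grip force at its end, in the units of the state.
- readout.get_obs(): the state, without advancing time (a new reading comes with each control period).
- viewer.grab_frame(name): name is "scene" or "side" or "wrist"; returns the picture (420x560x3 uint8, blue, green, red); there is no depth.
- viewer.camera_info(name): a dict with "fx", "fy", "cx", "cy" (pixels), "world_from_camera" (4x4, takes a point from camera to world coordinates). Camera axes: x right, y up, looking along -z (the intrinsics and any distortion apply to the point x, -y, -z); pixel columns grow to the right and rows downward; lengths in m; the calibration is good to about 2 mm. A picture is of the moment at which its call begins: read the wrist's pose just before it. camera_info takes no time and is no camera call; for the wrist camera it gives the pose at the moment of the call.
- order.sign_off(): hands the job in; it is judged then, once.
Trained networks look in the newest picture that a camera, given by its name, has taken for a name from the list of things; names that differ only in an ending like _2 or _b are one class to them, and where a whole thing is asked for, a point or a joint stands for the part that bears it (a point fixed in the world has none). Each returns a list of dicts, best first, with "conf" (0 to 1); they miss things now and then, are a little off and sometimes report something else, mostly with a low value. They report only what shows in the picture. A call takes as long as a camera call. They do not tell look-alikes from the thing itself.
- nets.look_for(thing, camera): "bbox" ([left, top, right, bottom] in pixels, round what is visible of it).
The state is a dict: "time_s": time; "joint_positions": joint angles; "qd": joint speeds; "joint_efforts": joint torques, N m; "position": TCP position; "tool_rot": TCP orientation; "wrist_force": force on the tool from outside, world axes, zero at the start; "moment": the same for the moment, N m; "width": finger opening in m; "finger_force": force on a finger pad.
Only numpy, scipy, OpenCV 4.12 (cv2) and the standard library are available. Lean on these libraries where they do the work, as an engineer would, in place of code of your own. Each camera call takes 0.05 s, during which the arm holds its last target. There are 200 camera calls.

TASK

The row of blue battery cells, with its aluminium end plate behind it, stands loosely in the open end of the stacking fixture. From behind the end plate, push the whole row along as one block until it is hard up against the fixed end stop with no gaps left, without slamming it and with every cell staying upright and in line. Then swing the red retaining arm fully across behind the end plate and let go of it, leaving the other things on the bench where they are.

Things in the scene. Friction and masses are not known exactly. Their poses are not given: they have to be found in the camera images.
- fixture: aluminium stacking fixture fixed on the bench, place and yaw vary. Origin on the bench, on the lane's centre line; z up; +y = push direction along the lane, x across it. Base spans x -130..100, y -240..260, 10 thick. A white slippery deck, 150 wide (x -75..75), top at z 13, carries the row. With the row home the end plate's origin is at y 57.5 and the rear of its foot at y 16
- stop_face (a point): centre of the face of the fixed end stop, an upright aluminium plate 150 wide, top at z 95: fixture x 0, y 200, z 52. With the row home, cell1 to cell5 have their origins 13.5, 40.5, 67.5, 94.5, 121.5 before this face
- rail_mouth (a point): middle of the flared mouth of the two white side rails: fixture x 0, y 31, deck height. Mouth about 168 wide, narrowing over 45 to a lane 136 wide that runs on to the stop; rail tops at z 35
- end_plate: loose aluminium end plate, the rear member of the row (lowest fixture y), 0.5 kg: upright plate 130 wide (x) x 15 thick (y) x 70 high, with a foot along its rear 130 wide x 30 high that reaches back to y -41.5. Origin: centre of the upright plate's underside, z up, +y towards the cells. Starts 160 to 190 short of home. Sliding the whole row takes about 6 to 13 N
- cell1: prismatic battery cell in blue film, upright box 130 wide (its x) x 27 thick (its y) x 70 high, grey top with a red-ringed and a black-ringed terminal, 0.4 to 0.65 kg; origin at the centre of its underside, z up; the front cell, nearest the end stop; gaps of about 4 mm to its neighbours at the start
- cell2: prismatic battery cell in blue film, upright box 130 wide (its x) x 27 thick (its y) x 70 high, grey top with a red-ringed and a black-ringed terminal, 0.4 to 0.65 kg; origin at the centre of its underside, z up; number 2 from the front; gaps of about 4 mm to its neighbours at the start
- cell3: prismatic battery cell in blue film, upright box 130 wide (its x) x 27 thick (its y) x 70 high, grey top with a red-ringed and a black-ringed terminal, 0.4 to 0.65 kg; origin at the centre of its underside, z up; number 3 from the front; gaps of about 4 mm to its neighbours at the start
- cell4: prismatic battery cell in blue film, upright box 130 wide (its x) x 27 thick (its y) x 70 high, grey top with a red-ringed and a black-ringed terminal, 0.4 to 0.65 kg; origin at the centre of its underside, z up; number 4 from the front; gaps of about 4 mm to its neighbours at the start
- cell5: prismatic battery cell in blue film, upright box 130 wide (its x) x 27 thick (its y) x 70 high, grey top with a red-ringed and a black-ringed terminal, 0.4 to 0.65 kg; origin at the centre of its underside, z up; the last cell, next to the end plate; gaps of about 4 mm to its neighbours at the start
- swing_arm (a joint): angle (rad) of the red retaining arm, a 20 x 20 bar, z 17 to 37, turning level. 0 = fully open: it points back along the lane (fixture -y), leaning 0.2 outwards, clear of the row. Grows counter-clockwise seen from above to 1.77 = closed on its stop, straight across the lane along fixture +x, 3 mm behind the foot of a row that is home. Stays where left; 1 to 2 N at the knob moves it
- swing_pivot (a point): upright pivot axis of the retaining arm, at fixture x -100, y 3, on top of the base; the arm reaches 150 from it
- swing_knob (a point): middle of the black upright cylindrical knob on the retaining arm, 24 diameter, 43 tall (z 47 to 90 above the bench), 125 from the arm's pivot
- screwdriver: orange-handled screwdriver 200 long lying on the bench near the open end of the fixture; origin under its middle; leave it alone
- parts_tray: open steel tray 200 x 140 x 45 with bus bars and nuts in it; origin under its centre; leave it alone
Things that resemble listed ones, but are neither listed nor needed, are in the scene too. Of the things that look like the end_plate, the smallest one is meant.

How it is judged:
On the way, in this order (a step that is already met when the one before it is completed fails the run):
1. the row is pushed home: end plate within 5 mm of its home place, every cell upright and in line in the lane, the retaining arm still open (below 0.6 rad) (y of end_plate in the frame of fixture above 0.0525 m and x of cell1 in the frame of fixture between -0.006 and 0.006 m and angle between the y axis of each of cell1, cell2, cell3, cell4, cell5, end_plate and the y axis of fixture, either way round below 0.05 rad and angle between each of cell1, cell2, cell3, cell4, cell5, end_plate's own z axis and vertical below 0.05 rad and x of cell2 in the frame of fixture between -0.006 and 0.006 m and x of cell3 in the frame of fixture between -0.006 and 0.006 m and x of cell4 in the frame of fixture between -0.006 and 0.006 m and x of cell5 in the frame of fixture between -0.006 and 0.006 m and x of end_plate in the frame of fixture between -0.006 and 0.006 m and value of joint swing_arm below 0.6 rad), for 0.2 s.
2. the retaining arm is swung across (beyond 1.7 rad) (value of joint swing_arm above 1.7 rad), for 0.1 s.
At the end, for the whole second after the job is handed in: All cells and the end plate upright and square to the lane (3 degrees), centred in it (6 mm) and at rest; the row closed up on the end stop, end plate at most 4 mm short of its home place; the retaining arm closed behind it (beyond 1.7 of 1.77 rad) (y of end_plate in the frame of fixture above 0.0535 m and x of cell1 in the frame of fixture between -0.006 and 0.006 m and angle between the y axis of each of cell1, cell2, cell3, cell4, cell5, end_plate and the y axis of fixture, either way round below 0.05 rad and angle between each of cell1, cell2, cell3, cell4, cell5, end_plate's own z axis and vertical below 0.05 rad and x of cell2 in the frame of fixture between -0.006 and 0.006 m and x of cell3 in the frame of fixture between -0.006 and 0.006 m and x of cell4 in the frame of fixture between -0.006 and 0.006 m and x of cell5 in the frame of fixture between -0.006 and 0.006 m and x of end_plate in the frame of fixture between -0.006 and 0.006 m and value of joint swing_arm above 1.7 rad and linear speed of each of cell1, cell2, cell3, cell4, cell5, end_plate below 0.02 m/s and velocity of joint swing_arm between -0.05 and 0.05 rad/s); the robot touches nothing.
It fails at once if a cell or the end plate tips by more than 14 degrees or turns out of line by more than 11 degrees (angle between any of cell1, cell2, cell3, cell4, cell5, end_plate's own z axis and vertical above 0.25 rad or angle between the y axis of any of cell1, cell2, cell3, cell4, cell5, end_plate and the y axis of fixture, either way round above 0.2 rad).
It fails at once if the row is slammed or crushed: more than 150 N between the fingers and the end plate, or between the front cell and the fixture (contact force between the fingers and end_plate above 150 N or contact force between cell1 and fixture above 150 N).
It fails at once if the screwdriver or the parts tray is moved by more than 20 mm (distance of any of screwdriver, parts_tray from where it was at the start of the episode above 0.02 m).
It also fails if it takes over 48 s, if anything falls off the work surface, if the arm or the gripper's body presses on something with over 40 N, if the wrist force passes 120 N, or if a joint passes its speed limit or range.

## Working session

There is one attempt and no reset: what is moved stays moved. The work goes in short steps, Python scripts to look and compute and a tool call to move; the robot and the scene stay as the last step left them, time stands still between calls to the robot, and variables do not carry over. Pictures are saved under pics/ and viewed, at most 10 in all, crops included, and the job is handed in when it is done.

Besides the shell and the picture viewer there is one more tool, called after "Request:" by a JSON object that holds its "method" and its "body". jog_arm: Moves the arm, as the interface text tells. Its arguments: {"type":"object","properties":{"motion":{"type":"array","items":{"type":"object","properties":{"tx":{"type":"number","minimum":-1,"maximum":1},"ty":{"type":"number","minimum":-1,"maximum":1},"tz":{"type":"number","minimum":-1,"maximum":1},"rx":{"type":"number","minimum":-1,"maximum":1},"ry":{"type":"number","minimum":-1,"maximum":1},"rz":{"type":"number","minimum":-1,"maximum":1},"fingers":{"type":"number"}}}},"grip_force":{"type":"number"}},"required":["motion"]}

```bash
mkdir -p pics; python3 - <<'E'
from rig import readout, viewer, nets
import cv2,numpy as np
for c in ["scene","side"]:
    im=viewer.grab_frame(c); cv2.imwrite(f"pics/{c}0.png",im)
    i=viewer.camera_info(c); print(c,i)
    for t in ["end_plate","cell1","swing_knob","swing_arm","screwdriver","parts_tray","fixture"]:
        print(t,[([round(v) for v in d["bbox"]],round(d["conf"],2)) for d in nets.look_for(t,c)])
o=readout.get_obs();print(o)
E
```

```text
scene {'fx': 473.9699021117678, 'fy': 473.9699021117678, 'cx': 286.1771723723968, 'cy': 202.69867605105463, 'world_from_camera': array([[-0.58093885, -0.48053811,  0.65695752,  1.32256797],
       [ 0.81394339, -0.34050021,  0.47069711,  0.5116381 ],
       [-0.00249373,  0.80817246,  0.58894062,  0.73211178],
       [ 0.        ,  0.        ,  0.        ,  1.        ]])}
end_plate [([400, 155, 442, 217], 0.82), ([246, 172, 294, 216], 0.78), ([183, 238, 259, 325], 0.67)]
cell1 [([289, 194, 338, 246], 0.9), ([254, 177, 305, 219], 0.82), ([273, 188, 322, 234], 0.75), ([264, 181, 312, 229], 0.62), ([215, 163, 426, 307], 0.38)]
swing_knob [([274, 186, 318, 233], 0.74), ([300, 159, 307, 184], 0.59)]
swing_arm [([300, 162, 315, 185], 0.5)]
screwdriver [([233, 138, 256, 156], 0.83)]
parts_tray [([112, 153, 204, 220], 0.97)]
fixture [([211, 159, 426, 311], 0.89)]
side {'fx': 435.0621544133833, 'fy': 435.0621544133833, 'cx': 276.06505444659024, 'cy': 211.5886544590014, 'world_from_camera': array([[ 0.98342795,  0.12311363, -0.13308835,  0.45160966],
       [-0.18046083,  0.73524296, -0.653338
[... 673 characters left out ...]
': 0.8, 'joint_positions': array([-1.34599013e+00,  1.50478994e-01,  1.43738637e+00, -1.12537353e-05,
        1.55380647e+00, -1.33996811e-01]), 'qd': array([ 0.00028639, -0.00038402,  0.00167959,  0.0004226 ,  0.00111534,
       -0.00072279]), 'joint_efforts': array([ 1.67298749e-03, -7.12750196e+01, -5.71035075e+01, -2.09484429e-04,
        1.16835086e-03,  8.28035650e-05]), 'position': array([ 0.20188665, -0.53836196,  0.23128532]), 'tool_rot': array([-3.92931039e-05,  9.83950648e-01,  1.78440807e-01, -7.41717430e-06]), 'wrist_force': array([-0.04083893,  0.11290087, -0.02692041]), 'moment': array([ 0.01502844,  0.02423632, -0.05360808]), 'finger_force': 0.0, 'width': 0.08531579056653968}
```

View pics/scene0.png

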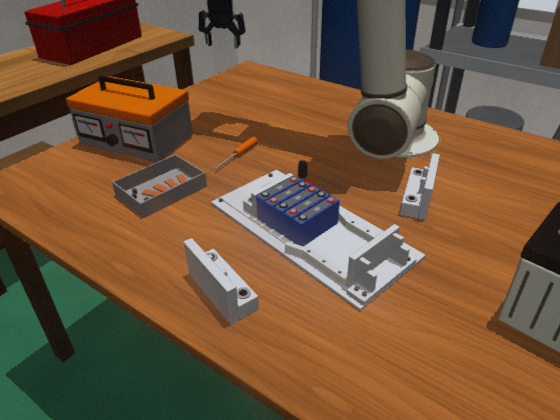

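```bash
python3 -c "
import cv2
im=cv2.imread('pics/side0.png');cv2.imwrite('pics/side0z.png',cv2.resize(im[120:315,130:400],None,fx=2.9,fy=2.9,interpolation=cv2.INTER_CUBIC))"
```

```text
(no output)
```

View pics/side0z.png

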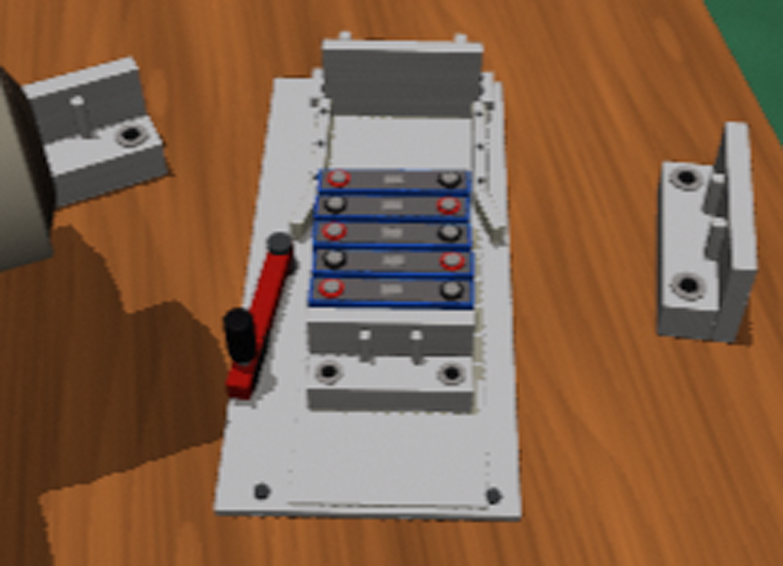

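```bash
cat > h.py <<'E'
import numpy as np
from scipy.optimize import least_squares
from rig import viewer
def proj(i,P):
    T=np.linalg.inv(i["world_from_camera"]); p=np.atleast_2d(P)@T[:3,:3].T+T[:3,3]
    return np.c_[i["cx"]+i["fx"]*p[:,0]/-p[:,2], i["cy"]-i["fy"]*p[:,1]/-p[:,2]]
def ray(i,uv,z):
    W=i["world_from_camera"]; d=W[:3,:3]@[(uv[0]-i["cx"])/i["fx"],-(uv[1]-i["cy"])/i["fy"],-1]
    return W[:3,3]+d*(z-W[2,3])/d[2]
def fw(p,L):
    L=np.atleast_2d(L); c,s=np.cos(p[2]),np.sin(p[2])
    return np.c_[p[0]+c*L[:,0]-s*L[:,1],p[1]+s*L[:,0]+c*L[:,1],L[:,2]]
def inv(p,W):
    d=np.asarray(W)[:2]-p[:2]; c,s=np.cos(p[2]),np.sin(p[2]); return np.array([c*d[0]+s*d[1],-s*d[0]+c*d[1]])
E
python3 - <<'E'
from h import *
S=viewer.camera_info("side");C=viewer.camera_info("scene")
z=lambda u,v:(130+u/2.9,120+v/2.9)
base=np.array([[-.13,-.24,.01],[.1,-.24,.01],[-.13,.26,.01],[.1,.26,.01]])
stop=np.array([[-.075,.2,.095],[.075,.2,.095]])
us=np.array([z(217,512),z(520,517),z(275,79),z(501,82),z(323,52),z(482,52)])
uc=np.array([(211,205),(422,256),(360,297)]); bc=base[[1,2,3]]
Ls=np.vstack([base,stop])
f=lambda p:np.r_[(proj(S,fw(p,Ls))-us).ravel(),(proj(C,fw(p,bc))-uc).ravel()]
r=least_squares(f,[.45,-.1,0],loss='soft_l1');p=r.x;print(p,np.round(f(p),1))
np.save('p.npy',p)
for n,u,h in [("foot rear bot L",z(308,410),.013),("R",z(473,411),.013),("foot rear top L",z(308,388),.043),("R",z(474,388),.043),("plate top rear L",z(308,323),.083),("R",z(473,322),.083),("cell1 front L",z(320,170),.083),("R",z(470,170),.083),("pivot",z(280,240),.05),("knob top",z(238,318),.09)]:
    w=ray(S,u,h);print(n,np.round(w,4),np.round(inv(p,w)*1e3,1))
E
```

```text
[ 0.5741057   0.02251241 -0.19059792] [-0.9 -0.   1.2  0.1 -0.4 -0.4  0.3  0.1 -0.7 -0.9  0.3  0.2 -1.5 -3.8
  2.7 -2.2 -0.5 11. ]
foot rear bot L [ 0.4804 -0.1106  0.013 ] [ -66.7 -148.5]
R [ 0.609  -0.1336  0.013 ] [  63.8 -146.6]
foot rear top L [ 0.4819 -0.1114  0.043 ] [ -65.2 -149. ]
R [ 0.6085 -0.133   0.043 ] [  63.2 -146.2]
plate top rear L [ 0.4878 -0.0798  0.083 ] [ -65.4 -116.8]
R [ 0.6128 -0.0999  0.083 ] [  61.1 -112.9]
cell1 front L [0.5182 0.0861 0.083 ] [-67.   51.9]
R [0.6449 0.0652 0.083 ] [61.4 55.4]
pivot [0.4769 0.0412 0.05  ] [-99.  -0.]
knob top [ 0.4356 -0.0718  0.09  ] [-118.1 -118.9]
```

Request:
{"method": "jog_arm", "body": {"motion": [{"rz":-0.093},{"rz":-0.093},{"rz":-0.093},{"rz":-0.093},{"rz":-0.093},{"rz":-0.093},{"rz":-0.092}]}}

```text
invalid input
```

Request:
{"method": "jog_arm", "body": {"motion": [{"tx":0.165,"ty":0.1},{"tx":0.165,"ty":0.1},{"tx":0.165,"ty":0.1},{"tx":0.165,"ty":0.1},{"tx":0.165,"ty":0.1},{"tx":0.165,"ty":0.1},{"tx":0.165,"ty":0.1},{"tx":0.165,"ty":0.1}]}}

```text
invalid input
```

```bash
cat > s.py <<'E'
from h import *
from rig import readout
from scipy.spatial.transform import Rotation as R
p=np.load('p.npy');o=readout.get_obs()
q=o["tool_rot"];M=R.from_quat(np.r_[q[1:],q[0]]).as_matrix()
print("t",round(o["time_s"],2),"fix xy mm",np.round(inv(p,o["position"])*1e3,1),"z",round(o["position"][2]*1e3,1),"tool x ang err deg",round(np.degrees(np.arctan2(M[1,0],M[0,0])-p[2]-np.pi/2),2),"tilt",np.round(M[:2,2],3),"F",np.round(o["wrist_force"],1),"w",round(o["width"],3))
E
python3 s.py
```

```text
t 0.8 fix xy mm [-259.2 -621.2] z 231.3 tool x ang err deg -58.52 tilt [-0.  0.] F [-0.   0.1 -0. ] w 0.085
```

Request:
{"method": "jog_arm", "body": {"motion": [{"tx":0,"ty":0,"tz":0,"rx":0,"ry":0,"rz":-0.093,"fingers":0},{"tx":0,"ty":0,"tz":0,"rx":0,"ry":0,"rz":-0.093,"fingers":0},{"tx":0,"ty":0,"tz":0,"rx":0,"ry":0,"rz":-0.093,"fingers":0},{"tx":0,"ty":0,"tz":0,"rx":0,"ry":0,"rz":-0.093,"fingers":0},{"tx":0,"ty":0,"tz":0,"rx":0,"ry":0,"rz":-0.093,"fingers":0},{"tx":0,"ty":0,"tz":0,"rx":0,"ry":0,"rz":-0.093,"fingers":0},{"tx":0,"ty":0,"tz":0,"rx":0,"ry":0,"rz":-0.092,"fingers":0}]}}

```text
time_s: 1.5
position: [0.2019, -0.5384, 0.2313]
tool_rot: [-0.0, 0.769, 0.639, 0.0]
wrist_force: [-0.4, -0.1, 0.3]
width: 0.0856
finger_force: 0.0
```

Request:
{"method": "jog_arm", "body": {"motion": [{"tx":0.165,"ty":0.1,"tz":0,"rx":0,"ry":0,"rz":0,"fingers":0},{"tx":0.165,"ty":0.1,"tz":0,"rx":0,"ry":0,"rz":0,"fingers":0},{"tx":0.165,"ty":0.1,"tz":0,"rx":0,"ry":0,"rz":0,"fingers":0},{"tx":0.165,"ty":0.1,"tz":0,"rx":0,"ry":0,"rz":0,"fingers":0},{"tx":0.165,"ty":0.1,"tz":0,"rx":0,"ry":0,"rz":0,"fingers":0},{"tx":0.165,"ty":0.1,"tz":0,"rx":0,"ry":0,"rz":0,"fingers":0},{"tx":0.165,"ty":0.1,"tz":0,"rx":0,"ry":0,"rz":0,"fingers":0},{"tx":0.165,"ty":0.1,"tz":0,"rx":0,"ry":0,"rz":0,"fingers":0}]}}

```text
time_s: 2.3
position: [0.4619, -0.2506, 0.2316]
tool_rot: [0.0, 0.771, 0.636, 0.0]
wrist_force: [1.0, -0.8, -0.3]
width: 0.0856
finger_force: 0.0
```

```bash
python3 s.py
```

```text
t 2.3 fix xy mm [ -58.4 -289.4] z 231.6 tool x ang err deg -0.03 tilt [ 0. -0.] F [ 1.  -0.8 -0.3] w 0.086
```

Request:
{"method": "jog_arm", "body": {"motion": [{"tx":0.125,"ty":0.078,"tz":0,"rx":0,"ry":0,"rz":0,"fingers":0},{"tx":0.125,"ty":0.078,"tz":0,"rx":0,"ry":0,"rz":0,"fingers":0},{"tx":0.125,"ty":0.078,"tz":0,"rx":0,"ry":0,"rz":0,"fingers":0},{"tx":0,"ty":0,"tz":0,"rx":0,"ry":0,"rz":0,"fingers":0}]}}

```text
time_s: 2.7
position: [0.5381, -0.1684, 0.231]
tool_rot: [-0.0, 0.77, 0.638, 0.0]
wrist_force: [0.3, -1.5, 0.5]
width: 0.0854
finger_force: 0.0
```

```bash
python3 s.py; python3 - <<'E'
from h import *
import cv2
im=viewer.grab_frame("wrist");i=viewer.camera_info("wrist")
p=np.load('p.npy')
np.save('wc.npy',i["world_from_camera"]);print({k:i[k] for k in ("fx","cx","cy")},i["world_from_camera"])
for L,c in [([[-.13,-.24,.01],[.1,-.24,.01]],(0,0,255)),([[-.075,-.148,.013],[.075,-.148,.013]],(0,255,255)),([[-.065,-.148,.043],[.065,-.148,.043]],(0,255,0))]:
    a=np.round(proj(i,fw(p,L))).astype(int); print(a.tolist()); cv2.line(im,tuple(map(int,a[0])),tuple(map(int,a[1])),c,1)
cv2.imwrite("pics/w1.png",im)
E
```

```text
t 2.7 fix xy mm [   0.9 -194.3] z 231.0 tool x ang err deg 0.17 tilt [0.    0.001] F [ 0.3 -1.5  0.5] w 0.085
{'fx': 304.3531307263876, 'cx': 279.1516454397536, 'cy': 206.93165528671997} [[ 9.82436558e-01  1.77071728e-01  5.88558606e-02  5.52583852e-01]
 [-1.86595199e-01  9.33631036e-01  3.05802748e-01 -9.12576011e-02]
 [-8.00636910e-04 -3.11414021e-01  9.50273996e-01  3.73443464e-01]
 [ 0.00000000e+00  0.00000000e+00  0.00000000e+00  1.00000000e+00]]
[[176, 210], [358, 211]]
[[214, 136], [344, 137]]
[[218, 139], [340, 139]]
```

View pics/w1.png

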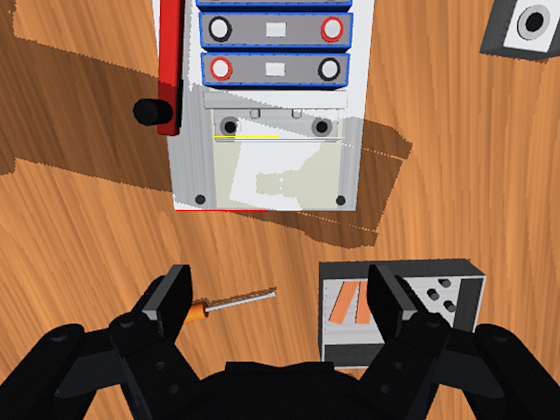

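Request:
{"method": "jog_arm", "body": {"motion": [{"tx":0,"ty":0,"tz":0.18,"rx":0,"ry":0,"rz":0.002,"fingers":0},{"tx":0,"ty":0,"tz":0.18,"rx":0,"ry":0,"rz":0,"fingers":0},{"tx":0,"ty":0,"tz":0.18,"rx":0,"ry":0,"rz":0,"fingers":0},{"tx":0,"ty":0,"tz":0.18,"rx":0,"ry":0,"rz":0,"fingers":0},{"tx":0,"ty":0,"tz":0.08,"rx":0,"ry":0,"rz":0,"fingers":0},{"tx":0,"ty":-0.004,"tz":0.036,"rx":0,"ry":0,"rz":0,"fingers":0},{"tx":0,"ty":0,"tz":0,"rx":0,"ry":0,"rz":0,"fingers":0}]}}

```text
time_s: 3.45
position: [0.5345, -0.1716, 0.0219]
tool_rot: [-0.001, 0.773, 0.635, -0.0]
wrist_force: [-0.9, -0.3, 0.5]
width: 0.0855
finger_force: 0.0
```

```bash
python3 s.py
```

```text
t 3.45 fix xy mm [  -2.1 -198.1] z 21.9 tool x ang err deg -0.24 tilt [-0.001  0.001] F [-0.9 -0.3  0.5] w 0.086
```

Request:
{"method": "jog_arm", "body": {"motion": [{"tx":0.04,"ty":0.004,"tz":0,"rx":0,"ry":0,"rz":-0.002,"fingers":0},{"tx":0.04,"ty":0.004,"tz":0,"rx":0,"ry":0,"rz":0,"fingers":0},{"tx":0.02,"ty":0,"tz":0,"rx":0,"ry":0,"rz":0,"fingers":0},{"tx":0.016,"ty":0,"tz":0,"rx":0,"ry":0,"rz":0,"fingers":0},{"tx":0.016,"ty":0,"tz":0,"rx":0,"ry":0,"rz":0,"fingers":0},{"tx":0.012,"ty":0,"tz":0,"rx":0,"ry":0,"rz":0,"fingers":0},{"tx":0.012,"ty":0,"tz":0,"rx":0,"ry":0,"rz":0,"fingers":0},{"tx":0.012,"ty":0,"tz":0,"rx":0,"ry":0,"rz":0,"fingers":0}]}}

```text
time_s: 4.25
position: [0.5451, -0.1304, 0.0224]
tool_rot: [0.0, 0.771, 0.636, -0.0]
wrist_force: [-0.7, -6.8, 1.4]
width: 0.0853
finger_force: 3.0
```

```bash
python3 s.py
```

```text
t 4.25 fix xy mm [   0.5 -155.6] z 22.4 tool x ang err deg -0.03 tilt [-0. -0.] F [-0.7 -6.8  1.4] w 0.085
```

Request:
{"method": "jog_arm", "body": {"motion": [{"tx":0.016,"ty":0,"tz":0,"rx":0,"ry":0,"rz":0,"fingers":0},{"tx":0.016,"ty":0,"tz":0,"rx":0,"ry":0,"rz":0,"fingers":0},{"tx":0.016,"ty":0,"tz":0,"rx":0,"ry":0,"rz":0,"fingers":0},{"tx":0.016,"ty":0,"tz":0,"rx":0,"ry":0,"rz":0,"fingers":0},{"tx":0.016,"ty":0,"tz":0,"rx":0,"ry":0,"rz":0,"fingers":0},{"tx":0.016,"ty":0,"tz":0,"rx":0,"ry":0,"rz":0,"fingers":0},{"tx":0.016,"ty":0,"tz":0,"rx":0,"ry":0,"rz":0,"fingers":0},{"tx":0.016,"ty":0,"tz":0,"rx":0,"ry":0,"rz":0,"fingers":0}]}}

```text
time_s: 5.05
position: [0.5512, -0.0997, 0.0224]
tool_rot: [0.001, 0.771, 0.636, -0.001]
wrist_force: [-2.0, -12.6, 1.6]
width: 0.0852
finger_force: 5.8
```

```bash
python3 s.py; python3 - <<'E'
from h import *
import cv2
im=viewer.grab_frame("wrist");i=viewer.camera_info("wrist")
cv2.imwrite("pics/w2.png",im)
E
```

```text
t 5.05 fix xy mm [   0.6 -124.3] z 22.4 tool x ang err deg -0.03 tilt [-0.    -0.002] F [ -2.  -12.6   1.6] w 0.085
```

View pics/w2.png

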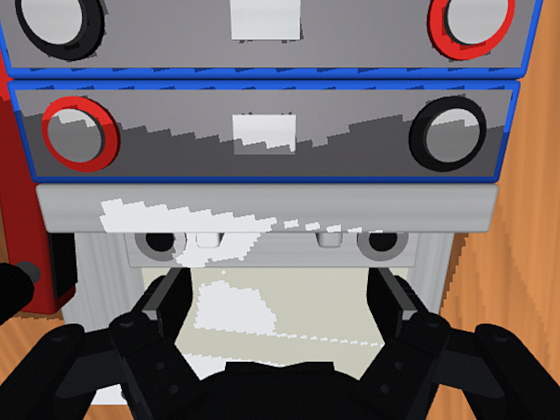

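Request:
{"method": "jog_arm", "body": {"motion": [{"tx":0.018,"ty":0,"tz":0,"rx":0,"ry":0,"rz":0,"fingers":0},{"tx":0.018,"ty":0,"tz":0,"rx":0,"ry":0,"rz":0,"fingers":0},{"tx":0.018,"ty":0,"tz":0,"rx":0,"ry":0,"rz":0,"fingers":0},{"tx":0.018,"ty":0,"tz":0,"rx":0,"ry":0,"rz":0,"fingers":0},{"tx":0.018,"ty":0,"tz":0,"rx":0,"ry":0,"rz":0,"fingers":0},{"tx":0.018,"ty":0,"tz":0,"rx":0,"ry":0,"rz":0,"fingers":0},{"tx":0.018,"ty":0,"tz":0,"rx":0,"ry":0,"rz":0,"fingers":0},{"tx":0.018,"ty":0,"tz":0,"rx":0,"ry":0,"rz":0,"fingers":0}]}}

```text
time_s: 5.9
position: [0.5582, -0.0645, 0.0224]
tool_rot: [0.001, 0.771, 0.636, -0.001]
wrist_force: [1.4, -13.9, -1.2]
width: 0.0854
finger_force: 6.4
```

Request:
{"method": "jog_arm", "body": {"motion": [{"tx":0.018,"ty":0,"tz":0,"rx":0,"ry":0,"rz":0,"fingers":0},{"tx":0.018,"ty":0,"tz":0,"rx":0,"ry":0,"rz":0,"fingers":0},{"tx":0.018,"ty":0,"tz":0,"rx":0,"ry":0,"rz":0,"fingers":0},{"tx":0.018,"ty":0,"tz":0,"rx":0,"ry":0,"rz":0,"fingers":0},{"tx":0.018,"ty":0,"tz":0,"rx":0,"ry":0,"rz":0,"fingers":0},{"tx":0.018,"ty":0,"tz":0,"rx":0,"ry":0,"rz":0,"fingers":0},{"tx":0.018,"ty":0,"tz":0,"rx":0,"ry":0,"rz":0,"fingers":0},{"tx":0.018,"ty":0,"tz":0,"rx":0,"ry":0,"rz":0,"fingers":0}]}}

```text
time_s: 6.7
position: [0.565, -0.0291, 0.0224]
tool_rot: [0.001, 0.771, 0.636, -0.0]
wrist_force: [0.7, -12.8, -0.7]
width: 0.0856
finger_force: 6.1
```

```bash
python3 s.py
```

```text
t 6.7 fix xy mm [  0.8 -52.4] z 22.4 tool x ang err deg -0.06 tilt [ 0.    -0.002] F [  0.7 -12.8  -0.7] w 0.086
```

Request:
{"method": "jog_arm", "body": {"motion": [{"tx":0.018,"ty":0,"tz":0,"rx":0,"ry":0,"rz":0,"fingers":0},{"tx":0.018,"ty":0,"tz":0,"rx":0,"ry":0,"rz":0,"fingers":0},{"tx":0.018,"ty":0,"tz":0,"rx":0,"ry":0,"rz":0,"fingers":0},{"tx":0.018,"ty":0,"tz":0,"rx":0,"ry":0,"rz":0,"fingers":0},{"tx":0.018,"ty":0,"tz":0,"rx":0,"ry":0,"rz":0,"fingers":0},{"tx":0.018,"ty":0,"tz":0,"rx":0,"ry":0,"rz":0,"fingers":0},{"tx":0.018,"ty":0,"tz":0,"rx":0,"ry":0,"rz":0,"fingers":0},{"tx":0.018,"ty":0,"tz":0,"rx":0,"ry":0,"rz":0,"fingers":0}]}}

```text
time_s: 7.5
position: [0.5718, 0.0063, 0.0224]
tool_rot: [0.001, 0.771, 0.636, -0.0]
wrist_force: [0.8, -13.2, -0.3]
width: 0.0854
finger_force: 6.2
```

```bash
python3 s.py; python3 - <<'E'
from h import *
import cv2
im=viewer.grab_frame("side")
cv2.imwrite('pics/side2.png',cv2.resize(im[120:315,130:400],None,fx=2.9,fy=2.9,interpolation=cv2.INTER_CUBIC))
E
```

```text
t 7.5 fix xy mm [  0.8 -16.4] z 22.4 tool x ang err deg -0.05 tilt [ 0.    -0.002] F [  0.8 -13.2  -0.3] w 0.085
```

View pics/side2.png

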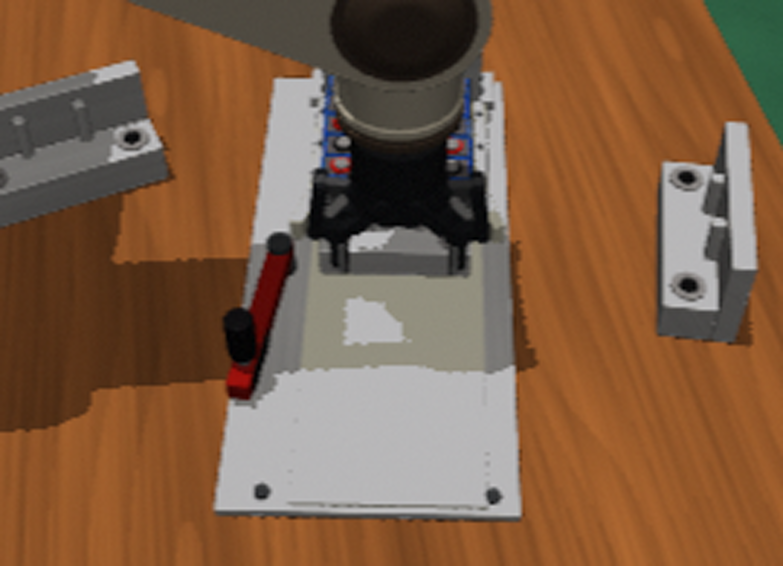

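Request:
{"method": "jog_arm", "body": {"motion": [{"tx":0.008,"ty":0,"tz":0,"rx":0,"ry":0,"rz":0,"fingers":0},{"tx":0.008,"ty":0,"tz":0,"rx":0,"ry":0,"rz":0,"fingers":0},{"tx":0.008,"ty":0,"tz":0,"rx":0,"ry":0,"rz":0,"fingers":0},{"tx":0.008,"ty":0,"tz":0,"rx":0,"ry":0,"rz":0,"fingers":0},{"tx":0.008,"ty":0,"tz":0,"rx":0,"ry":0,"rz":0,"fingers":0},{"tx":0.008,"ty":0,"tz":0,"rx":0,"ry":0,"rz":0,"fingers":0}]}}

```text
time_s: 8.15
position: [0.5741, 0.0179, 0.0224]
tool_rot: [0.001, 0.771, 0.636, -0.0]
wrist_force: [-0.8, -13.4, 1.1]
width: 0.085
finger_force: 6.2
```

Request:
{"method": "jog_arm", "body": {"motion": [{"tx":0.006,"ty":0,"tz":0,"rx":0,"ry":0,"rz":0,"fingers":0},{"tx":0.006,"ty":0,"tz":0,"rx":0,"ry":0,"rz":0,"fingers":0},{"tx":0.006,"ty":0,"tz":0,"rx":0,"ry":0,"rz":0,"fingers":0}]}}

```text
time_s: 8.45
position: [0.5749, 0.0223, 0.0224]
tool_rot: [0.001, 0.771, 0.636, -0.0]
wrist_force: [-0.7, -11.7, 1.6]
width: 0.0852
finger_force: 6.3
```

```bash
python3 s.py
```

```text
t 8.45 fix xy mm [ 0.8 -0. ] z 22.4 tool x ang err deg -0.05 tilt [ 0.    -0.002] F [ -0.7 -11.7   1.6] w 0.085
```

Request:
{"method": "jog_arm", "body": {"motion": [{"tx":0.006,"ty":0,"tz":0,"rx":0,"ry":0,"rz":0,"fingers":0},{"tx":0.006,"ty":0,"tz":0,"rx":0,"ry":0,"rz":0,"fingers":0}]}}

```text
time_s: 8.65
position: [0.5755, 0.0253, 0.0223]
tool_rot: [0.001, 0.772, 0.636, -0.001]
wrist_force: [0.3, -13.4, 0.5]
width: 0.0856
finger_force: 6.3
```

Request:
{"method": "jog_arm", "body": {"motion": [{"tx":0.004,"ty":0,"tz":0,"rx":0,"ry":0,"rz":0,"fingers":0},{"tx":0.004,"ty":0,"tz":0,"rx":0,"ry":0,"rz":0,"fingers":0}]}}

```text
time_s: 8.85
position: [0.5759, 0.0272, 0.0224]
tool_rot: [0.001, 0.771, 0.636, -0.0]
wrist_force: [-0.8, -13.5, 1.5]
width: 0.0853
finger_force: 6.3
```

Request:
{"method": "jog_arm", "body": {"motion": [{"tx":0.004,"ty":0,"tz":0,"rx":0,"ry":0,"rz":0,"fingers":0}]}}

```text
time_s: 8.95
position: [0.5761, 0.0282, 0.0224]
tool_rot: [0.001, 0.771, 0.636, -0.0]
wrist_force: [-1.2, -12.2, 1.2]
width: 0.085
finger_force: 6.3
```

Request:
{"method": "jog_arm", "body": {"motion": [{"tx":0.004,"ty":0,"tz":0,"rx":0,"ry":0,"rz":0,"fingers":0}]}}

```text
time_s: 9.05
position: [0.5762, 0.0292, 0.0224]
tool_rot: [0.001, 0.771, 0.636, -0.001]
wrist_force: [-1.2, -15.6, 1.4]
width: 0.0854
finger_force: 8.3
```

Request:
{"method": "jog_arm", "body": {"motion": [{"tx":0.004,"ty":0,"tz":0,"rx":0,"ry":0,"rz":0,"fingers":0}]}}

```text
time_s: 9.15
position: [0.5763, 0.0293, 0.0224]
tool_rot: [0.001, 0.771, 0.636, -0.001]
wrist_force: [-3.7, -27.8, 3.1]
width: 0.0855
finger_force: 13.7
```

```bash
python3 s.py
```

```text
t 9.15 fix xy mm [0.8 7.1] z 22.4 tool x ang err deg -0.05 tilt [-0.    -0.003] F [ -3.7 -27.8   3.1] w 0.085
```

Request:
{"method": "jog_arm", "body": {"motion": [{"tx":0.003,"ty":0,"tz":0,"rx":0,"ry":0,"rz":0,"fingers":0},{"tx":0,"ty":0,"tz":0,"rx":0,"ry":0,"rz":0,"fingers":0},{"tx":0,"ty":0,"tz":0,"rx":0,"ry":0,"rz":0,"fingers":0}]}}

```text
time_s: 9.45
position: [0.5763, 0.0293, 0.0224]
tool_rot: [0.001, 0.772, 0.636, -0.002]
wrist_force: [-4.0, -26.9, 2.0]
width: 0.0854
finger_force: 13.8
```

Request:
{"method": "jog_arm", "body": {"motion": [{"tx":-0.01,"ty":0,"tz":0,"rx":0,"ry":0,"rz":0,"fingers":0},{"tx":-0.06,"ty":0,"tz":0,"rx":0,"ry":0,"rz":0,"fingers":0},{"tx":-0.1,"ty":0,"tz":0,"rx":0,"ry":0,"rz":0,"fingers":0},{"tx":-0.08,"ty":0,"tz":-0.16,"rx":0,"ry":0,"rz":0,"fingers":200},{"tx":0,"ty":0,"tz":-0.2,"rx":0,"ry":0,"rz":0,"fingers":200},{"tx":0,"ty":0,"tz":-0.2,"rx":0,"ry":0,"rz":0,"fingers":200},{"tx":0,"ty":0,"tz":-0.1,"rx":0,"ry":0,"rz":0,"fingers":200},{"tx":0,"ty":0,"tz":0,"rx":0,"ry":0,"rz":0,"fingers":200}]}}

```text
time_s: 10.25
position: [0.5657, -0.0302, 0.1915]
tool_rot: [0.002, 0.771, 0.636, 0.002]
wrist_force: [0.4, -0.6, -1.1]
width: 0.0183
finger_force: 0.0
```

```bash
python3 s.py; python3 - <<'E'
from h import *
import cv2
from rig import readout,nets
print(np.round(readout.get_obs()["joint_positions"],2))
p=np.load('p.npy')
im=viewer.grab_frame("wrist");i=viewer.camera_info("wrist")
a=np.array([[-.065,.016,.043],[.065,.016,.043],[-.065,.05,.083],[.065,.05,.083],[-.065,.2,.083],[.065,.2,.083],[-.1,.003,.037]])
for q in np.round(proj(i,fw(p,a))).astype(int): cv2.circle(im,tuple(map(int,q)),3,(0,255,0),1)
for t in (0,.05,.1):
    d=-np.pi/2-.2+t
    q=np.round(proj(i,fw(p,[[-.1+.125*np.cos(d),.003+.125*np.sin(d),.09]]))[0]).astype(int); cv2.circle(im,tuple(map(int,q)),2,(255,255,0),1);print(t,q)
cv2.imwrite("pics/w3.png",im)
E
```

```text
t 10.25 fix xy mm [  1.8 -53.3] z 191.5 tool x ang err deg -0.03 tilt [ 0.006 -0.001] F [ 0.4 -0.6 -1.1] w 0.018
[-0.19  0.15  1.52  0.    1.47  0.  ]
0 [139 278]
0.05 [146 279]
0.1 [153 280]
```

View pics/w3.png

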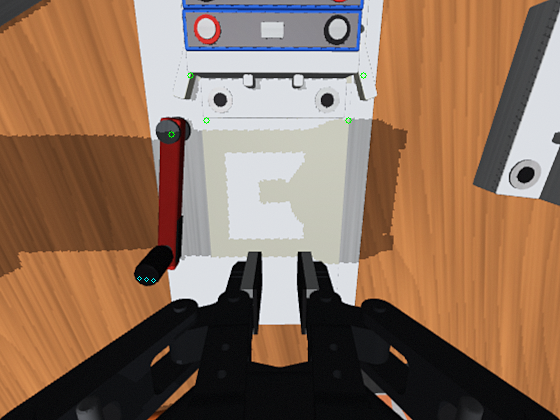

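Request:
{"method": "jog_arm", "body": {"motion": [{"tx":-0.067,"ty":-0.177,"tz":0,"rx":0,"ry":0,"rz":0,"fingers":200},{"tx":-0.067,"ty":-0.177,"tz":0,"rx":0,"ry":0,"rz":0,"fingers":200},{"tx":-0.067,"ty":-0.177,"tz":0,"rx":0,"ry":0,"rz":0,"fingers":200},{"tx":-0.067,"ty":-0.177,"tz":0,"rx":0,"ry":0,"rz":0,"fingers":200},{"tx":0,"ty":0,"tz":0,"rx":0,"ry":0,"rz":0.09,"fingers":200},{"tx":0,"ty":0,"tz":0,"rx":0,"ry":0,"rz":0.09,"fingers":200},{"tx":0,"ty":0,"tz":0,"rx":0,"ry":0,"rz":0.09,"fingers":200},{"tx":0,"ty":0,"tz":0,"rx":0,"ry":0,"rz":0.09,"fingers":200}]}}

```text
time_s: 11.1
position: [0.3774, -0.0616, 0.1859]
tool_rot: [-0.001, 0.919, 0.393, -0.001]
wrist_force: [-0.0, -0.4, 0.3]
width: 0.0183
finger_force: 0.0
```

Request:
{"method": "jog_arm", "body": {"motion": [{"tx":0,"ty":0,"tz":0,"rx":0,"ry":0,"rz":0.09,"fingers":200},{"tx":0,"ty":0,"tz":0,"rx":0,"ry":0,"rz":0.09,"fingers":200},{"tx":0,"ty":0,"tz":0,"rx":0,"ry":0,"rz":0.09,"fingers":200},{"tx":0,"ty":0,"tz":0,"rx":0,"ry":0,"rz":0.09,"fingers":200},{"tx":0,"ty":0,"tz":0,"rx":0,"ry":0,"rz":0.09,"fingers":200},{"tx":0,"ty":0,"tz":0,"rx":0,"ry":0,"rz":0.09,"fingers":200},{"tx":0,"ty":0,"tz":0,"rx":0,"ry":0,"rz":0.09,"fingers":200},{"tx":0,"ty":0,"tz":0,"rx":0,"ry":0,"rz":0,"fingers":200}]}}

```text
time_s: 11.9
position: [0.3776, -0.0616, 0.186]
tool_rot: [-0.0, 0.996, -0.089, -0.001]
wrist_force: [0.2, -0.6, 0.1]
width: 0.0186
finger_force: 0.0
```

```bash
python3 s.py
```

```text
t 11.9 fix xy mm [-177.1 -119.8] z 186.0 tool x ang err deg -89.28 tilt [-0.002  0.001] F [ 0.2 -0.6  0.1] w 0.019
```

Request:
{"method": "jog_arm", "body": {"motion": [{"tx":0.02,"ty":-0.028,"tz":0.1,"rx":0,"ry":0,"rz":0.054,"fingers":200},{"tx":0,"ty":0,"tz":0.18,"rx":0,"ry":0,"rz":0.054,"fingers":200},{"tx":0,"ty":0,"tz":0.16,"rx":0,"ry":0,"rz":0,"fingers":200},{"tx":0,"ty":0,"tz":0.072,"rx":0,"ry":0,"rz":0,"fingers":200},{"tx":0,"ty":0,"tz":0,"rx":0,"ry":0,"rz":0,"fingers":200}]}}

```text
time_s: 12.4
position: [0.3823, -0.055, 0.0565]
tool_rot: [-0.001, 0.986, -0.17, -0.003]
wrist_force: [-0.1, 0.2, 1.4]
width: 0.0186
finger_force: 0.0
```

```bash
python3 s.py
```

```text
t 12.4 fix xy mm [-173.7 -112.5] z 56.5 tool x ang err deg -98.6 tilt [-0.005  0.002] F [-0.1  0.2  1.4] w 0.019
```

Request:
{"method": "jog_arm", "body": {"motion": [{"tx":0.03,"ty":0,"tz":0,"rx":0,"ry":0,"rz":0,"fingers":200},{"tx":0.03,"ty":0,"tz":0,"rx":0,"ry":0,"rz":0,"fingers":200},{"tx":0.03,"ty":0,"tz":0,"rx":0,"ry":0,"rz":0,"fingers":200},{"tx":0.03,"ty":0,"tz":0,"rx":0,"ry":0,"rz":0,"fingers":200},{"tx":0.02,"ty":0,"tz":0,"rx":0,"ry":0,"rz":0,"fingers":200},{"tx":0.012,"ty":0,"tz":0,"rx":0,"ry":0,"rz":0,"fingers":200}]}}

```text
time_s: 13.0
position: [0.4205, -0.0686, 0.0594]
tool_rot: [-0.0, 0.985, -0.172, -0.0]
wrist_force: [-1.3, 0.9, 0.4]
width: 0.0183
finger_force: 0.6
```

```bash
python3 s.py; python3 - <<'E'
from h import *
import cv2
im=viewer.grab_frame("wrist"); cv2.imwrite("pics/w4.png",im)
E
```

```text
t 13.0 fix xy mm [-133.6 -118.6] z 59.4 tool x ang err deg -98.83 tilt [-0.  0.] F [-1.3  0.9  0.4] w 0.018
```

View pics/w4.png

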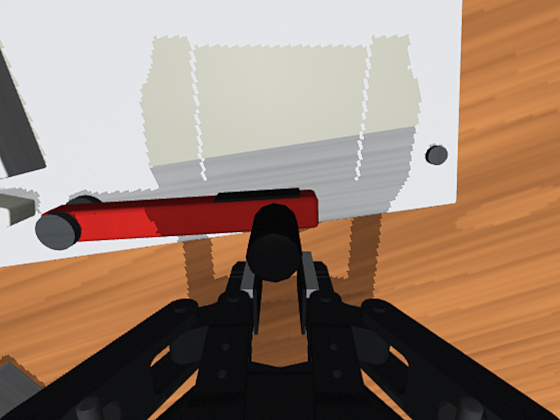

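Request:
{"method": "jog_arm", "body": {"motion": [{"tx":0.035,"ty":0.003,"tz":0,"rx":0,"ry":0,"rz":-0.0446,"fingers":200},{"tx":0.035,"ty":0.003,"tz":0,"rx":0,"ry":0,"rz":-0.0446,"fingers":200},{"tx":0.035,"ty":0.003,"tz":0,"rx":0,"ry":0,"rz":-0.0446,"fingers":200},{"tx":0.035,"ty":0.003,"tz":0,"rx":0,"ry":0,"rz":-0.0446,"fingers":200},{"tx":0.035,"ty":0.003,"tz":0,"rx":0,"ry":0,"rz":-0.0446,"fingers":200},{"tx":0.035,"ty":0.003,"tz":0,"rx":0,"ry":0,"rz":-0.0446,"fingers":200}]}}

```text
time_s: 13.65
position: [0.4707, -0.0814, 0.0592]
tool_rot: [-0.0, 0.999, 0.039, -0.0]
wrist_force: [-0.9, 2.9, 0.2]
width: 0.0184
finger_force: 1.8
```

```bash
cat >> s.py <<'E'
x,y=inv(p,o["position"])*1e3; t=M[:2,0]; ta=np.arctan2(t[1],t[0])-p[2]
dx,dy=x+100,y-3; print("theta by yaw",round(ta+.2,3),"radial",round(dx*np.sin(ta)-dy*np.cos(ta),1),"D",round(-(dx*np.cos(ta)+dy*np.sin(ta)),1))
E
python3 s.py
```

```text
t 13.65 fix xy mm [ -81.9 -121.6] z 59.2 tool x ang err deg -74.59 tilt [-0.001  0.001] F [-0.9  2.9  0.2] w 0.018
theta by yaw 0.469 radial 124.9 D 15.7
```

Excellent tracking. Continue the arc.

Request:
{"method": "jog_arm", "body": {"motion": [{"tx":0.035,"ty":0.003,"tz":0,"rx":0,"ry":0,"rz":-0.0446,"fingers":200},{"tx":0.035,"ty":0.003,"tz":0,"rx":0,"ry":0,"rz":-0.0446,"fingers":200},{"tx":0.035,"ty":0.003,"tz":0,"rx":0,"ry":0,"rz":-0.0446,"fingers":200},{"tx":0.035,"ty":0.003,"tz":0,"rx":0,"ry":0,"rz":-0.0446,"fingers":200},{"tx":0.035,"ty":0.003,"tz":0,"rx":0,"ry":0,"rz":-0.0446,"fingers":200},{"tx":0.035,"ty":0.003,"tz":0,"rx":0,"ry":0,"rz":-0.0446,"fingers":200},{"tx":0.035,"ty":0.003,"tz":0,"rx":0,"ry":0,"rz":-0.0446,"fingers":200},{"tx":0.035,"ty":0.003,"tz":0,"rx":0,"ry":0,"rz":-0.0446,"fingers":200}]}}

```text
time_s: 14.45
position: [0.5381, -0.0652, 0.0592]
tool_rot: [-0.0, 0.949, 0.314, -0.0]
wrist_force: [-2.7, 0.9, 1.1]
width: 0.0183
finger_force: 1.2
```

```bash
python3 s.py
```

```text
t 14.45 fix xy mm [-18.8 -93. ] z 59.2 tool x ang err deg -42.47 tilt [-0.001  0.   ] F [-2.7  0.9  1.1] w 0.018
theta by yaw 1.03 radial 124.7 D 15.9
```

Request:
{"method": "jog_arm", "body": {"motion": [{"tx":0.035,"ty":0.003,"tz":0,"rx":0,"ry":0,"rz":-0.0446,"fingers":200},{"tx":0.035,"ty":0.003,"tz":0,"rx":0,"ry":0,"rz":-0.0446,"fingers":200},{"tx":0.035,"ty":0.003,"tz":0,"rx":0,"ry":0,"rz":-0.0446,"fingers":200},{"tx":0.035,"ty":0.003,"tz":0,"rx":0,"ry":0,"rz":-0.0446,"fingers":200},{"tx":0.035,"ty":0.003,"tz":0,"rx":0,"ry":0,"rz":-0.0446,"fingers":200},{"tx":0.035,"ty":0.003,"tz":0,"rx":0,"ry":0,"rz":-0.0446,"fingers":200},{"tx":0.035,"ty":0.003,"tz":0,"rx":0,"ry":0,"rz":-0.0446,"fingers":200},{"tx":0.035,"ty":0.003,"tz":0,"rx":0,"ry":0,"rz":-0.0446,"fingers":200}]}}

```text
time_s: 15.25
position: [0.5867, -0.0158, 0.0592]
tool_rot: [-0.0, 0.826, 0.564, -0.0]
wrist_force: [-0.2, -1.3, 0.5]
width: 0.0182
finger_force: 0.6
```

Request:
{"method": "jog_arm", "body": {"motion": [{"tx":0.015,"ty":0.002,"tz":0,"rx":0,"ry":0,"rz":-0.019,"fingers":200},{"tx":0.015,"ty":0.002,"tz":0,"rx":0,"ry":0,"rz":-0.019,"fingers":200},{"tx":0.015,"ty":0.002,"tz":0,"rx":0,"ry":0,"rz":-0.019,"fingers":200},{"tx":0.015,"ty":0.002,"tz":0,"rx":0,"ry":0,"rz":-0.019,"fingers":200},{"tx":0.008,"ty":0,"tz":0,"rx":0,"ry":0,"rz":-0.01,"fingers":200},{"tx":0.008,"ty":0,"tz":0,"rx":0,"ry":0,"rz":-0.01,"fingers":200}]}}

```text
time_s: 15.85
position: [0.5944, 0.0016, 0.0593]
tool_rot: [-0.0, 0.781, 0.624, 0.0]
wrist_force: [0.6, -1.4, -0.2]
width: 0.0183
finger_force: 0.5
```

```bash
python3 s.py
```

```text
t 15.85 fix xy mm [ 23.9 -16.7] z 59.3 tool x ang err deg -1.84 tilt [0. 0.] F [ 0.6 -1.4 -0.2] w 0.018
theta by yaw 1.739 radial 124.4 D 15.7
```

Creep the last bit onto the stop.

Request:
{"method": "jog_arm", "body": {"motion": [{"tx":0.006,"ty":0,"tz":0,"rx":0,"ry":0,"rz":-0.008,"fingers":200},{"tx":0.006,"ty":0,"tz":0,"rx":0,"ry":0,"rz":-0.008,"fingers":200}]}}

```text
time_s: 16.05
position: [0.5949, 0.0043, 0.0593]
tool_rot: [0.0, 0.773, 0.634, -0.0]
wrist_force: [-3.5, -7.4, -0.2]
width: 0.0187
finger_force: 3.1
```

Request:
{"method": "jog_arm", "body": {"motion": [{"tx":0.004,"ty":0,"tz":0,"rx":0,"ry":0,"rz":0,"fingers":200},{"tx":0.004,"ty":0,"tz":0,"rx":0,"ry":0,"rz":0,"fingers":200}]}}

```text
time_s: 16.25
position: [0.5948, 0.0051, 0.0592]
tool_rot: [0.0, 0.774, 0.634, -0.001]
wrist_force: [-10.6, -12.9, 1.9]
width: 0.0186
finger_force: 8.1
```

```bash
python3 s.py
```

```text
t 16.25 fix xy mm [ 23.6 -13.2] z 59.2 tool x ang err deg -0.44 tilt [-0.002 -0.002] F [-10.6 -12.9   1.9] w 0.019
theta by yaw 1.763 radial 123.7 D 15.2
```

Request:
{"method": "jog_arm", "body": {"motion": [{"tx":-0.012,"ty":0,"tz":0,"rx":0,"ry":0,"rz":0,"fingers":200},{"tx":-0.04,"ty":0,"tz":0,"rx":0,"ry":0,"rz":0,"fingers":200},{"tx":-0.12,"ty":0,"tz":0,"rx":0,"ry":0,"rz":0,"fingers":200},{"tx":-0.18,"ty":0,"tz":-0.06,"rx":0,"ry":0,"rz":0,"fingers":200},{"tx":-0.1,"ty":0,"tz":-0.16,"rx":0,"ry":0,"rz":0,"fingers":200},{"tx":-0.1,"ty":0,"tz":-0.16,"rx":0,"ry":0,"rz":0,"fingers":200},{"tx":0,"ty":0,"tz":-0.16,"rx":0,"ry":0,"rz":0,"fingers":200},{"tx":0,"ty":0,"tz":0,"rx":0,"ry":0,"rz":0,"fingers":200}]}}

```text
time_s: 17.05
position: [0.5696, -0.1308, 0.2002]
tool_rot: [0.004, 0.774, 0.633, 0.002]
wrist_force: [0.0, 0.5, 0.7]
width: 0.0186
finger_force: 0.0
```

```bash
python3 s.py; python3 - <<'E'
from h import *
import cv2
p=np.load('p.npy')
im=viewer.grab_frame("wrist");i=viewer.camera_info("wrist")
for q in np.round(proj(i,fw(p,[[.025,.003,.09],[-.1,.003,.037],[-.065,.016,.043],[.065,.016,.043],[-.065,.05,.083],[.065,.05,.083]]))).astype(int): cv2.circle(im,tuple(map(int,q)),3,(0,255,0),1)
cv2.imwrite("pics/w5.png",im)
E
```

```text
t 17.05 fix xy mm [  24.7 -151.4] z 200.2 tool x ang err deg -0.53 tilt [ 0.008 -0.003] F [0.  0.5 0.7] w 0.019
theta by yaw 1.762 radial 126.1 D 153.2
```

View pics/w5.png

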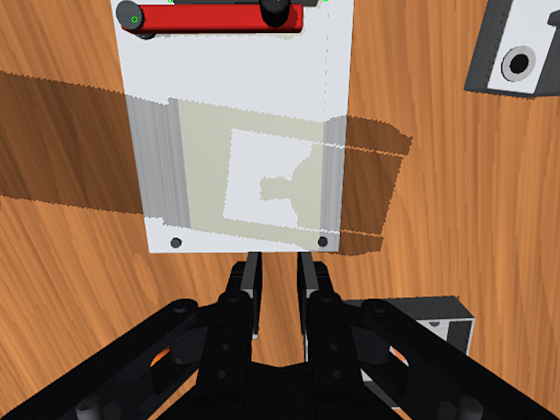

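```bash
python3 - <<'E'
from h import *
import cv2
im=viewer.grab_frame("scene")
p=np.load('p.npy')
cv2.imwrite('pics/sc3.png',cv2.resize(im[130:320,180:440],None,fx=3,fy=3,interpolation=cv2.INTER_CUBIC))
E
```

```text
(no output)
```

View pics/sc3.png

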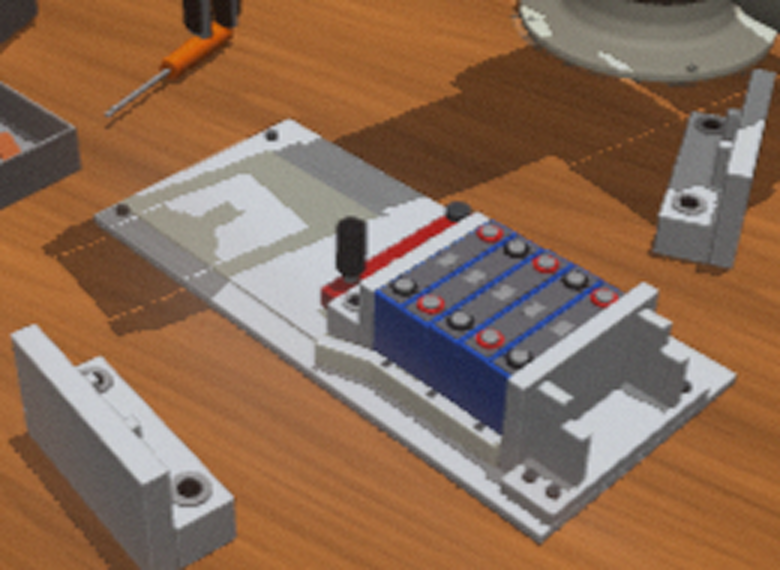

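The row is closed up on the end stop and the red arm (knob at 350,245 in the crop) lies straight across behind the foot; nothing is being touched.

```bash
python3 -c "
from rig import order
print(order.sign_off())"
```

```text
the job is handed in; nothing more can be done
None
```

I pushed the row home against the end stop and swung the retaining arm closed behind it, then released it and handed the job in at about 17 s of the 48 s; sign-off returned no verdict, but the last picture shows the row closed up and the arm straight across.

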